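# Set out the sharpening bench around the clamped coarse stone

## Task

Set out the bench for the next blade around the coarse stone that is clamped in the holder: on the water tub's side of the holder lay the red-brown medium stone and, next after it, the cream fine stone; on the other side, away from the water, lay the green-faced strop; all flat in one row, parallel to the clamped stone, with their ends level with its ends and one stone's width (50 mm) of clear bench between the stones, and between the strop and the clamped stone. Then lay the small blue-grey dressing stone flat on the middle of the fine stone. Set everything down gently, for stones chip when dropped, and leave the water jug and the mug where they stand.

Things in the scene. Friction and masses are not known exactly. Their poses are not given: they have to be found in the camera images.
- holder: Fixed stone holder, 119 mm to the near, 131 mm to the far side of its origin: two black jaws 60 mm wide, 38 mm high, on steel rods; in it the dark grey coarse stone, 152 x 50 mm, top 46 mm above the bench. Origin: on the bench under the stone's middle; x along the stone, away from the robot, y across it to the robot's left, z up. Centres of row neighbours lie 100 mm apart along its y, all at its x = 0.
- tub: Open rinse tub of clear grey-blue plastic, empty, fixed beyond the holder on its left or on its right: 306 x 214 mm over its rim, 76 mm high. Origin: on the bench under the middle of its near rim. It marks the wet side: the side of the holder (sign of y in the holder's frame) on which the stones go.
- knives: Dark wooden tray with three knives, fixed, beyond the holder on the other (dry) side: 300 x 190 mm, 24 mm high. Origin: on the bench, middle of its near side.
- medium: Medium bench stone, plain red-brown block 150 x 50 x 25 mm, about 0.42 kg. Loose, starts lying flat. Origin: centre of the underside; x along its length, z up; it looks the same turned end for end.
- fine: Fine bench stone, plain cream-white block 150 x 50 x 25 mm, about 0.38 kg. Loose, starts lying flat. Origin: centre of the underside; x along its length, z up; it looks the same turned end for end.
- strop: Strop block 150 x 50 x 25 mm: pale wood with a brown leather face on top that is rubbed green with compound, about 0.16 kg. Loose, starts lying flat. Origin: centre of the underside; x along its length, z up; it looks the same turned end for end.
- dresser: Small dressing stone, plain blue-grey block 60 x 30 x 22 mm, about 0.09 kg. Loose, starts lying flat. Origin: centre of the underside; x along its length, z up; it looks the same turned end for end.
- jug: Closed white plastic water jug, square, 78 x 78 mm, 181 mm high with its cap; a bystander. Origin: centre of the underside.
- mug: Blue mug, 82 mm across, 85 mm high; a bystander. Origin: centre of the underside.
Mind the look-alikes: they are no part of the job. There is more than one size of the dresser; the job needs the middle-sized. Of the things that look like the medium, take the one that is farthest to the robot's left at the start.

How it is judged (in metres and radians):
At the end, for the whole second after the job is handed in: Holder's frame: medium 100 mm (+-15) to the tub's side, fine 200 (+-25), 85-115 from medium; strop 100 (+-15) on the other side; lengthwise within 15 (fine 20) of its middle; flat on the bench, parallel within 8 deg. Dressing stone flat on the fine stone, within 12 mm of centre. Released, at rest (((y of tub in the frame of holder above 0 m and y of medium in the frame of holder between 0.085 and 0.115 m and y of fine in the frame of holder between 0.175 and 0.225 m and y of strop in the frame of holder between -0.115 and -0.085 m) or (y of tub in the frame of holder below 0 m and y of medium in the frame of holder between -0.115 and -0.085 m and y of fine in the frame of holder between -0.225 and -0.175 m and y of strop in the frame of holder between 0.085 and 0.115 m)) and x of medium in the frame of holder between -0.015 and 0.015 m and angle between the x axis of each of medium, fine, strop and the x axis of holder, either way round below 0.14 rad and height (world z) of each of medium, fine, strop below 0.006 m and x of fine in the frame of holder between -0.02 and 0.02 m and x of strop in the frame of holder between -0.015 and 0.015 m and horizontal distance between fine and medium between 0.085 and 0.115 m and horizontal distance between dresser and fine below 0.012 m and height (world z) of dresser between 0.021 and 0.029 m and angle between each of medium, fine, strop, dresser's own z axis and vertical below 0.1 rad and linear speed of each of medium, fine, strop, dresser below 0.01 m/s and angular speed of each of medium, fine, strop, dresser below 0.1 rad/s and contact force between each of medium, fine, strop, dresser and the fingers below 0.1 N); the robot touches nothing.
It fails at once if a stone or the strop is dropped or flung (faster than 0.6 m/s while the fingers do not hold it) ((linear speed of medium above 0.6 m/s and contact force between medium and the fingers below 0.2 N) or (linear speed of fine above 0.6 m/s and contact force between fine and the fingers below 0.2 N) or (linear speed of strop above 0.6 m/s and contact force between strop and the fingers below 0.2 N) or (linear speed of dresser above 0.6 m/s and contact force between dresser and the fingers below 0.2 N)).
It fails at once if the water jug is knocked over or moved more than 30 mm (distance of jug from where it was at the start of the episode above 0.03 m or angle between jug's own z axis and vertical above 0.3 rad).
It fails at once if the mug is knocked over or moved more than 30 mm (distance of mug from where it was at the start of the episode above 0.03 m or angle between mug's own z axis and vertical above 0.3 rad).
It also fails if it takes over 96 s, if anything falls off the work surface, if the arm or the gripper's body presses on something with over 40 N, if the wrist force passes 120 N, or if a joint passes its speed limit or range.

## Robot

A 6-joint arm with a two-finger parallel gripper is mounted at the origin on the work surface. World frame = base frame: x ahead of the robot, y to its left, z up, the work surface at z = 0. Lengths are in mm, angles in rad, forces in N, time in s.
With the tool pointing down it reaches from about 275 to 825 mm from the base axis. Payload 4.9 kg.
Tool frame: the origin (TCP) lies at the very end of the fingers, on their centre line; the grasp point (between the pads) lies 19 mm behind it; z points along the fingers, y is the direction in which the jaws open and shut (so a half turn about z gives the same grasp; the last joint's range is limited). The gripper opens to 85 mm and grips with 20 to 120 N. Pads are 22 mm wide; open, the fingers measure 114 mm over their backs; the gripper's body (76 mm by 85 mm) begins 54 mm behind the grasp point. The pads swing forward as they close: fully open they stand 13 mm farther back than shut.
Start: joints at [-1.315, 0.326, -0.193, 1.052, 0, 1.437], TCP at [209.015, -508.755, 231.281] pointing down, gripper open.
Joint ranges: [-2.65, 2.65], [-0.97, 1.79], [-1.3, 1.35], [-1.93, 2.1], [-1.47, 1.37], [-3.14, 3.14]. Speed limits (rad/s): [2.57, 2.57, 3.14, 3.14, 3.14, 3.14].

## Interface

Orientations are given as [roll, pitch, yaw] about the fixed x, y, z axes, in that order (R = Rz(yaw) Ry(pitch) Rx(roll)).
In Python, from bench import bot, solve_ik, imaging gives the robot as it stands. Calls block until the motion is done:
- bot.move_ptp(position, orientation): joint-space move of the TCP to a pose.
- bot.movel(position, rot=None, max_speed=150, threshold=None): straight line of the TCP; rot=None keeps the orientation; max_speed is the mean speed in mm/s. With threshold (N) it stops when the force on the tool has changed by that much, and returns True; else False.
- bot.move_j(angles): joint-space move.
- bot.grip(opening, effort=None): opening from 0.0 (shut) to 1.0 (fully open); effort is the grip in N (None keeps the last); returns when the fingers have stopped.
- bot.dwell(seconds).
- solve_ik(position, orientation): joint angles nearest the present ones, or None.
- bot.get_state(): the state.
- imaging.capture(name): name is "scene" or "top" or "wrist"; returns the picture (480x640x3 uint8, blue, green, red); there is no depth.
- imaging.camera_model(name): a dict with "K" (3x3 intrinsics, pixels), "position" and "rotation" of the camera in the world. Camera axes: x right, y up, looking along -z (the intrinsics and any distortion apply to the point x, -y, -z); pixel columns grow to the right and rows downward; lengths in mm; the calibration is good to about 2 mm. A picture is of the moment at which its call begins: read the wrist's pose just before it. camera_model takes no time and is no camera call; for the wrist camera it gives the pose at the moment of the call.
A pose or a line that the arm cannot do raises bot.IKError and nothing moves.
- bot.sign_off(): hands the job in, once; it reports no verdict.
The state is a dict: "t": time; "qpos": joint angles; "joint_velocities": joint speeds; "effort": joint torques, N m; "tcp_pos": TCP position; "orientation": TCP orientation; "contact_force": force on the tool from outside, world axes, zero at the start; "wrist_torque": the same for the moment, N m; "opening": opening from 0.0 (shut) to 1.0 (fully open).
Only numpy, scipy, OpenCV 4.12 (cv2) and the standard library are available. Lean on these libraries where they do the work, as an engineer would, in place of code of your own. Each camera call takes 0.05 s, during which the arm holds its last target. There are 200 camera calls.

## Working session

There is one attempt and no reset: what is moved stays moved. The work goes in short steps, each a Python script; the robot and the scene stay as the last script left them, time stands still between calls to the robot, and variables do not carry over. Pictures are saved under pics/ and viewed, about 12 in all and at most 16, crops included, and the job is handed in when it is done.

```bash
ls; mkdir -p pics
python3 - <<'E'
from bench import bot, imaging
import cv2
for n in ("top","scene"):
    cv2.imwrite(f"pics/{n}0.png", imaging.capture(n))
    m=imaging.camera_model(n); print(n,m)
print(bot.get_state()["t"],bot.get_state()["orientation"])
E
```

```text
pics
top {'K': array([[577.56990326,   0.        , 327.0625598 ],
       [  0.        , 577.56990326, 236.34522363],
       [  0.        ,   0.        ,   1.        ]]), 'position': array([ 388.59103548,  -19.78049881, 1456.98761362]), 'rotation': array([ 0.10431284,  0.00493325, -1.57140667])}
scene {'K': array([[616.40005902,   0.        , 322.86835783],
       [  0.        , 616.40005902, 231.410246  ],
       [  0.        ,   0.        ,   1.        ]]), 'position': array([1585.79386728,  372.88875355, 1365.2726094 ]), 'rotation': array([0.71184556, 0.01020218, 1.90178336])}
0.1 [-3.14000508e+00 -1.90775053e-04  3.89776503e-01]
```

View pics/top0.png

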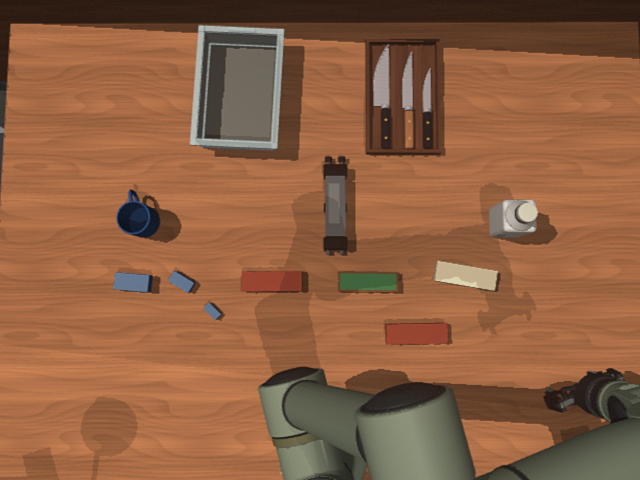

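View pics/scene0.png

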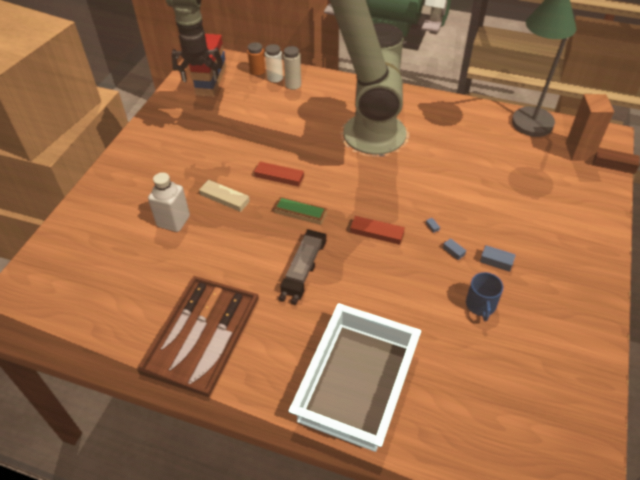

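Top view: holder at (336,205), with the tub at (238,88) on its left, so the wet side is +y. The knives are on the right.

Look-alikes:
- **Medium:** red-brown blocks at (274,281) and (417,333). I take the one farthest left, (274,281).
- **Dresser:** blue-grey blocks at (132,282) large, (181,281) middle and (213,311) small. I take the middle one, (181,281).
- **Strop and fine:** one of each, at (370,282) and (466,275).

Next I'll measure them and view one close crop.

```bash
cat > h.py <<'E'
from bench import bot, imaging, solve_ik
import cv2, numpy as np
from scipy.spatial.transform import Rotation as Ro
def ray(name,uv,z,m=None):
    m=m or imaging.camera_model(name)
    K=np.array(m["K"]); d=np.linalg.inv(K)@[uv[0],uv[1],1]; d=d*[1,-1,-1]
    r=np.array(m["rotation"]); R=Ro.from_euler("xyz",r).as_matrix() if r.size==3 else r
    d=R@d; p=np.array(m["position"]); return (p+d*(z-p[2])/d[2])[:2]
HSV={"red":((0,120,60),(7,255,255)),"green":((40,60,30),(85,255,255)),"cream":((15,30,120),(35,130,255)),"blue":((100,60,60),(118,170,255))}
def blobs(name,img,col,z,roi=None,amin=60):
    hsv=cv2.cvtColor(img,cv2.COLOR_BGR2HSV); m=cv2.inRange(hsv,*HSV[col])
    m=cv2.morphologyEx(m,cv2.MORPH_OPEN,np.ones((3,3)))
    if roi: k=np.zeros_like(m); a,b,c,d=roi; k[b:d,a:c]=m[b:d,a:c]; m=k
    out=[]
    for c in cv2.findContours(m,cv2.RETR_EXTERNAL,cv2.CHAIN_APPROX_NONE)[0]:
        if cv2.contourArea(c)<amin: continue
        px=cv2.boxPoints(cv2.minAreaRect(c)); w=np.array([ray(name,p,z) for p in px])
        e=[w[1]-w[0],w[2]-w[1]]; l=[np.linalg.norm(v) for v in e]; L=e[int(np.argmax(l))]
        yaw=np.arctan2(L[1],L[0]); yaw=(yaw+np.pi/2)%np.pi-np.pi/2
        out.append((px.mean(0).round(1),w.mean(0).round(1),round(max(l),1),round(min(l),1),round(yaw,3)))
    return out
E
python3 - <<'E'
from h import *
im=cv2.imread("pics/top0.png"); sc=cv2.imread("pics/scene0.png")
for c in HSV:
    for b in blobs("top",im,c,12.5,(100,240,520,350)): print(c,*b)
for b in blobs("top",im,"blue",12.5,(100,240,240,330)): pass
# cross-check with scene camera, rough
for c,roi in (("green",(265,190,335,230)),("red",(340,210,415,250)),("cream",(190,175,260,215)),("blue",(437,235,470,262))):
    for b in blobs("scene",sc,c,12.5,roi): print("scene",c,*b)
a=cv2.resize(im[145:265,296:376],None,fx=5,fy=5,interpolation=cv2.INTER_CUBIC)
b=cv2.resize(im[255:330,100:160+80][:, :80],None,fx=5,fy=5)
b=cv2.resize(im[255:335,105:229],None,fx=3,fy=3,interpolation=cv2.INTER_CUBIC)
o=np.zeros((600,780,3),np.uint8); o[:600,:400]=a; o[:240,402:774]=b
cv2.imwrite("pics/crop1.png",o)
E
```

```text
red [416.4 333.4] [ 298.7 -233.2] 151.6 49.7 -1.545
red [271.5 281. ] [428. 126.] 147.6 49.8 1.57
green [367.5 281.5] [ 426.5 -113.5] 137.3 37.3 1.57
cream [465.4 275.3] [ 441.8 -357.5] 154.9 50.6 1.404
blue [212.3 310.8] [354.4 272.5] 38.9 19.1 0.799
blue [131.3 281.9] [426.  476.5] 85.2 41.5 1.487
blue [181.1 281.3] [427.4 351.8] 59.4 29.6 1.038
scene green [299.6 207.4] [ 418.5 -117.1] 136.7 35.6 1.565
scene red [376.7 229.3] [428.9 125.5] 151.6 62.0 -1.553
scene cream [224.2 194.5] [ 440.4 -356. ] 173.6 72.7 1.383
```

View pics/crop1.png

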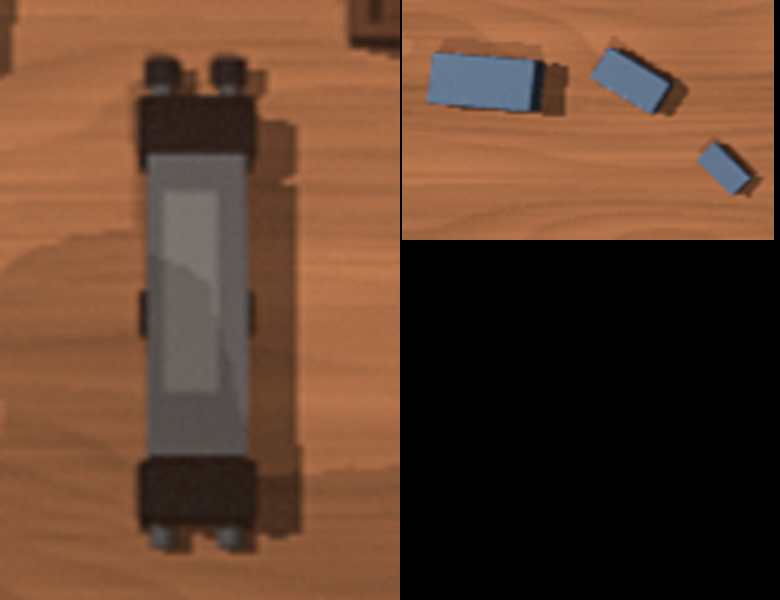

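The close crop shows the middle blue block (635,80 in the crop) measuring 59 x 30 mm, so it is the dresser. The clamped stone's corners in the crop are (148,153), (246,153), (148,456) and (248,458). I'll get its pose from those and place the fine stone first.

```bash
cat >> h.py <<'E'
def best(p,yaw):
    q0=np.array(bot.get_state()["qpos"]); c=[]
    for k in (-1,0,1):
        y=yaw+k*np.pi
        if abs(y)>3.6: continue
        q=solve_ik(list(p),[np.pi,0,y])
        if q is not None: c.append((np.abs(np.array(q)-q0).max(),y,q))
    return min(c,key=lambda t:t[0])
def over(p,yaw):
    _,y,q=best(p,yaw); bot.move_j(list(q)); return y
def pick(xy,yaw,zg=4,opn=1.0,eff=60,zs=150):
    bot.grip(opn); y=over([*xy,zs],yaw)
    bot.movel([*xy,zg+35],max_speed=200)
    hit=bot.movel([*xy,zg],max_speed=60,threshold=15)
    bot.grip(0.0,eff); s=bot.get_state(); bot.movel([*xy,zs],max_speed=150)
    print("pick hit",hit,"z",s["tcp_pos"][2],"opening",s["opening"],bot.get_state()["opening"],"t",bot.get_state()["t"])
def place(xy,yaw,z,opn=0.8,zs=150):
    over([*xy,zs],yaw); bot.dwell(0.2)
    bot.movel([*xy,z+8],max_speed=150); bot.dwell(0.2)
    hit=bot.movel([*xy,z-3],max_speed=15,threshold=5)
    s=bot.get_state(); bot.grip(opn); bot.movel([*xy,zs],max_speed=150)
    print("place hit",hit,"z",s["tcp_pos"],"F",s["contact_force"],"t",bot.get_state()["t"])
def holder():
    c=[ray("top",(296+u/5-.4,145+v/5-.4),46) for u,v in ((148,153),(246,153),(148,456),(248,458))]
    d=(c[0]+c[1]-c[2]-c[3])/2
    return np.mean(c,0),np.arctan2(d[1],d[0]),np.linalg.norm(d),np.linalg.norm(c[0]-c[1])
def target(x,y):
    c,a,*_=holder(); return c+Ro.from_euler("z",a).as_matrix()[:2,:2]@[x,y],a
E
python3 - <<'E'
from h import *
print(holder())
print([target(0,y)[0].round(1) for y in (200,100,-100)])
im=cv2.imread("pics/top0.png"); print(blobs("top",im,"green",25,(300,260,420,300)))
xy,a=target(0,200)
for p,y in (((441.5,-357),1.404),(xy,a)):
    print([ (round(v,2) if isinstance(v,float) else np.round(v,2)) for v in best([*p,150],y)])
pick((441.5,-357),1.404)
E
```

```text
(array([613.06993131, -32.80571091]), np.float64(0.0011878132646316346), np.float64(151.8449221382916), np.float64(48.678044979920905))
[array([612.8, 167.2]), array([613. ,  67.2]), array([ 613.2, -132.8])]
[(array([367.5, 281.5], dtype=float32), array([ 426.2, -112.7]), np.float64(136.1), np.float64(37.0), np.float64(1.57))]
[np.float64(0.51), 1.4, array([-0.81,  0.42, -0.27,  0.88,  0.  ,  0.93])]
[np.float64(1.47), np.float64(-3.14), array([ 0.15,  0.54, -0.07,  0.96,  0.  ,  0.15])]
pick hit False z 4.644348821257957 opening 0.5652515536118836 0.5699898763052903 t 4.425
```

Run:
```python
from h import *
cv2.imwrite("pics/w1.png",imaging.capture("wrist"))
xy,a=target(0,200); place(xy,a,4.6)
over([426,60,200],np.pi/2)
im=imaging.capture("top"); cv2.imwrite("pics/top1.png",im)
o=np.hstack([im[120:400,140:520],cv2.resize(cv2.imread("pics/w1.png"),(373,280))]); cv2.imwrite("pics/v1.png",o)
for b in blobs("top",im,"cream",12.5,(200,120,330,260)): print(*b)
```

```text
place hit True z [612.7669284  167.1793123    4.67310469] F [-0.09535674  0.4647652   5.15277228] t 9.9417
[256. 208.] [612.5 167. ] 148.3 50.9 0.01
```

View pics/v1.png

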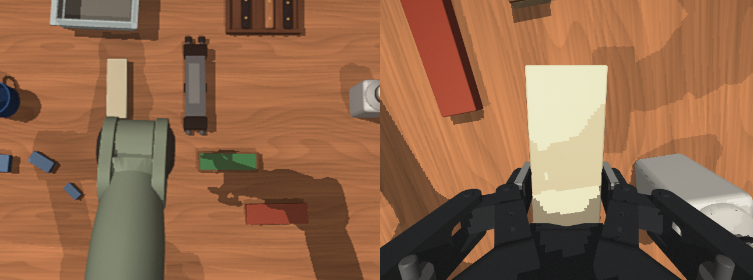

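The fine stone lies at (117,90) in the view and measures within 1 mm of its target. Its grasp in the wrist view was square. Next come the medium and the strop.

Run:
```python
from h import *
pick((428,125.8),np.pi/2)
xy,a=target(0,100); place(xy,a,4.6)
pick((426.2,-113),np.pi/2,eff=50)
xy,a=target(0,-100); place(xy,a,4.6)
over([380,300,220],1.038)
im=imaging.capture("top"); cv2.imwrite("pics/top2.png",im)
for c in ("cream","red"):
    for b in blobs("top",im,c,12.5,(200,150,420,250)): print(c,*b)
for b in blobs("top",im,"green",25,(340,150,420,250)): print(*b)
```

```text
pick hit False z 4.516699216117942 opening 0.5675278839201626 0.568110814190772 t 14.9833
place hit True z [612.8728902   67.18728346   4.55077131] F [-0.28301239 -0.53064065  5.15522029] t 19.7583
pick hit False z 4.4790438666929555 opening 0.5729620902082785 0.5689561951400768 t 24.8
place hit True z [ 613.06469859 -132.77198912    4.51645294] F [-1.28836787 -0.38605135  4.46328502] t 29.6
cream [256.  207.5] [613.8 167. ] 150.8 50.9 0.01
red [296.5 206. ] [617.5  64.5] 148.3 48.3 0.003
[376.  207.5] [ 611.4 -135.4] 134.2 35.2 -0.011
```

View pics/top2.png

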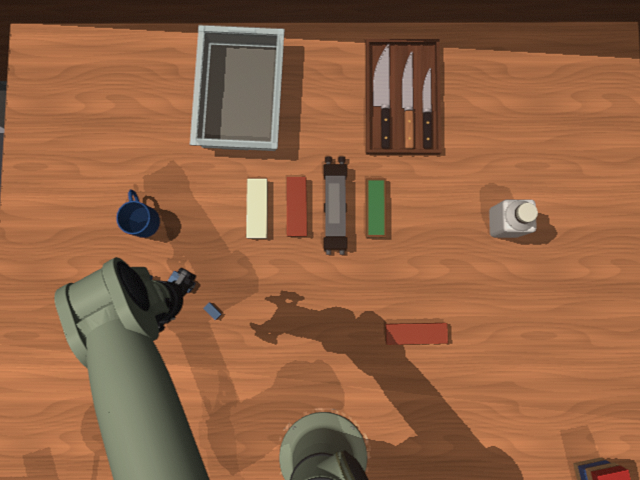

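The row is laid: fine at (256,208), medium at (296,206) and strop at (376,208), all within 5 mm of target. The jug and mug have not moved. Now the dresser.

Run:
```python
from h import *
pick((427.4,351.8),1.038,zg=4,opn=0.75,eff=40)
im=imaging.capture("wrist")
xy,a=target(0,200); place((613.1,167.1),a,29.6,opn=0.6)
over([400,-100,250],0)
t=imaging.capture("top"); s=imaging.capture("scene"); cv2.imwrite("pics/top3.png",t); cv2.imwrite("pics/scene3.png",s)
for c,z in (("cream",12.5),("red",12.5),("blue",36)):
    for b in blobs("top",t,c,z,(200,150,420,250)): print(c,*b)
o=np.hstack([cv2.resize(t[140:260,200:400],None,fx=2,fy=2,interpolation=cv2.INTER_CUBIC),cv2.resize(im,(320,240))])
o2=np.hstack([cv2.resize(s[180:380,220:520],None,fx=1.8,fy=1.8),np.zeros((360,180,3),np.uint8)])
cv2.imwrite("pics/v3.png",np.vstack([o,o2]))
print(bot.get_state()["t"])
```

```text
pick hit False z 4.529383749383973 opening 0.33716804683892165 0.3414325942972796 t 35.1417
place hit True z [612.96092302 167.05353235  29.52755414] F [-0.17248635 -0.46148612  4.32116271] t 39.375
cream [256.  207.5] [613.8 167. ] 150.8 50.9 0.01
red [296.5 206. ] [617.5  64.5] 148.3 48.3 0.003
blue [255.5 205. ] [616.1 165.2] 55.4 27.5 0.011
40.8083
```

View pics/v3.png

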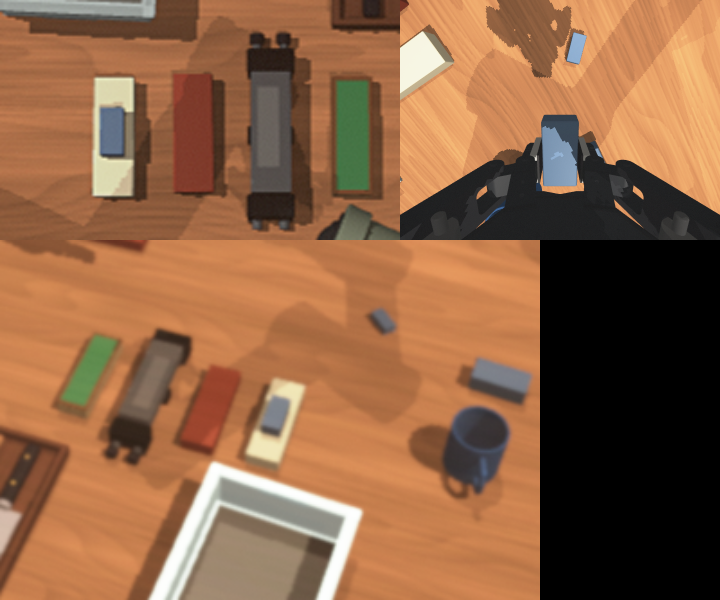

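The dresser lies flat on the cream stone, at (112,131) in the crop and about 3 mm from its middle. The row is parallel and the gripper is clear, so I'm handing in.

```bash
python3 -c "
from h import *
bot.dwell(0.3); print(bot.get_state()['contact_force']); bot.sign_off()"
```

```text
[-1.64779488 -0.42007308 -0.18716924]
the job is handed in; nothing more can be done
```

The bench is set out and handed in after about 41 s of the 96 s allowed. The sign-off gives no verdict, so the figures below are my own last measurements from the top camera.

I put the fine and medium stones on the tub's side (left) and the strop on the other side. Then I laid the middle-sized dressing stone on the fine stone. For the medium I used the leftmost of the two red-brown blocks. Each piece was lowered slowly until a contact of about 5 N, then released.

| Piece | Across from holder (mm) | Required (mm) | Lengthwise error (mm) | Angle (rad) |
|---|---|---|---|---|
| medium | +97 | +100 ± 15 | about 4 | about 0.01 or less |
| fine | +200 | +200 ± 25 | about 1 | about 0.01 or less |
| strop | −103 | −100 ± 15 | about 2 | about 0.01 or less |

- **Spacing:** the fine and medium centres are about 103 mm apart (85–115 required).
- **Dressing stone:** it lies flat, about 3 mm from the fine stone's middle (within 12 mm required).
- **Jug and mug:** in the pictures, neither has moved.

No check failed. The one small disagreement is the medium: the camera put it 4.5 mm farther along than the pose I released it at. Part of that is probably shadow on its edges.

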